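# Fit hook brackets to a slotted desk rack and hang the caddies

### The job

Put the desk rack into use: hook each of the three blue brackets into a slot of the slotted uprights, one to an upright, and press it down until it is locked under the orange catch. Hang every caddy that is there by its handle on a locked bracket of its own, so that it hangs upright and still, and leave the mug, the tape roll and the thread spool where they are.

Things in the scene. Friction and masses are not known exactly. Their poses are not given: they have to be found in the camera images.
- bracket_a_grip (a point): Blue hook bracket, 120 g, standing on its flat arm; the three are alike. Point: centre of its upright rib, 30 mm above the underside, 45 mm before the back face. x: from hook tip to back face (into the slot); z up. Rib 10 mm thick (y), x -31..+39, z -24..+14: pinch it from above. Arm 24 wide, z -30..-24, to x -81; bare x -31..-75 for a handle; 6 mm tip rises to z -10.
- bracket_a: Same bracket; origin: centre of the back face's lower edge, same axes. From here, mm: back leg 30 wide, x -6..0, 52 tall. Steel tongue 14 wide behind its top: neck z 44..52, x 0..12; from its end a lip (x 7..12) hangs to z 32, leaving a 7 mm gap to the back face for the upright's 5 mm wall.
- bracket_b_grip (a point): Blue hook bracket, 120 g, standing on its flat arm; the three are alike. Point: centre of its upright rib, 30 mm above the underside, 45 mm before the back face. x: from hook tip to back face (into the slot); z up. Rib 10 mm thick (y), x -31..+39, z -24..+14: pinch it from above. Arm 24 wide, z -30..-24, to x -81; bare x -31..-75 for a handle; 6 mm tip rises to z -10.
- bracket_b: Same bracket; origin: centre of the back face's lower edge, same axes. From here, mm: back leg 30 wide, x -6..0, 52 tall. Steel tongue 14 wide behind its top: neck z 44..52, x 0..12; from its end a lip (x 7..12) hangs to z 32, leaving a 7 mm gap to the back face for the upright's 5 mm wall.
- bracket_c_grip (a point): Blue hook bracket, 120 g, standing on its flat arm; the three are alike. Point: centre of its upright rib, 30 mm above the underside, 45 mm before the back face. x: from hook tip to back face (into the slot); z up. Rib 10 mm thick (y), x -31..+39, z -24..+14: pinch it from above. Arm 24 wide, z -30..-24, to x -81; bare x -31..-75 for a handle; 6 mm tip rises to z -10.
- bracket_c: Same bracket; origin: centre of the back face's lower edge, same axes. From here, mm: back leg 30 wide, x -6..0, 52 tall. Steel tongue 14 wide behind its top: neck z 44..52, x 0..12; from its end a lip (x 7..12) hangs to z 32, leaving a 7 mm gap to the back face for the upright's 5 mm wall.
- caddy_1_grip (a point): Yellow open caddy, 120 g (one may be absent), with a rigid steel strap handle arching over it and a black grip tab on the arch. Point: centre of the tab, 107 mm above the underside. z up; x square to the arch (a bracket's arm passes through along x); y along the strap. Tab 26 (x) x 14 (y) x 36 mm high: pinch the 14 mm from above. Flat strap 20 mm (x), 4 mm thick, its underside 22 mm below this point.
- caddy_1: Same caddy; origin: centre of its underside, same axes. Body 64x64x42 mm; arch 58 mm clear inside, 43 mm free height between rim and strap.
- caddy_2_grip (a point): Green open caddy, 120 g (one may be absent), with a rigid steel strap handle arching over it and a black grip tab on the arch. Point: centre of the tab, 107 mm above the underside. z up; x square to the arch (a bracket's arm passes through along x); y along the strap. Tab 26 (x) x 14 (y) x 36 mm high: pinch the 14 mm from above. Flat strap 20 mm (x), 4 mm thick, its underside 22 mm below this point.
- caddy_2: Same caddy; origin: centre of its underside, same axes. Body 64x64x42 mm; arch 58 mm clear inside, 43 mm free height between rim and strap.
- caddy_3_grip (a point): Red open caddy, 120 g (one may be absent), with a rigid steel strap handle arching over it and a black grip tab on the arch. Point: centre of the tab, 107 mm above the underside. z up; x square to the arch (a bracket's arm passes through along x); y along the strap. Tab 26 (x) x 14 (y) x 36 mm high: pinch the 14 mm from above. Flat strap 20 mm (x), 4 mm thick, its underside 22 mm below this point.
- caddy_3: Same caddy; origin: centre of its underside, same axes. Body 64x64x42 mm; arch 58 mm clear inside, 43 mm free height between rim and strap.
- slot_1 (a point): Slot 1 (1 leftmost) of the fixed rack: 3 aluminium uprights 100 mm apart, 44 wide, 208 tall, on an 8 mm foot reaching 70 mm forward. Point: middle of the slot's lower edge on the front face; x into the slot, y left, z up. Slot 22 wide, 26 tall, wall 5 mm. A bracket enters level with its rib point at z +1 mm and, back face on the upright, is pressed down 15 mm; locked, the point is at (-45, 0, -14), sagging 2 mm.
- catch_1 (a joint): Orange sprung catch behind slot 1: 0 forward (at the start, and over a locked bracket's neck), to 0.010 m pushed back. The entering tongue pushes it back against 3 to 6 N; it rubs on the tongue, so the bracket must be pressed down (up to about 10 N) until the catch springs forward over the neck.
- slot_2 (a point): Slot 2 (1 leftmost) of the fixed rack: 3 aluminium uprights 100 mm apart, 44 wide, 208 tall, on an 8 mm foot reaching 70 mm forward. Point: middle of the slot's lower edge on the front face; x into the slot, y left, z up. Slot 22 wide, 26 tall, wall 5 mm. A bracket enters level with its rib point at z +1 mm and, back face on the upright, is pressed down 15 mm; locked, the point is at (-45, 0, -14), sagging 2 mm.
- catch_2 (a joint): Orange sprung catch behind slot 2: 0 forward (at the start, and over a locked bracket's neck), to 0.010 m pushed back. The entering tongue pushes it back against 3 to 6 N; it rubs on the tongue, so the bracket must be pressed down (up to about 10 N) until the catch springs forward over the neck.
- slot_3 (a point): Slot 3 (1 leftmost) of the fixed rack: 3 aluminium uprights 100 mm apart, 44 wide, 208 tall, on an 8 mm foot reaching 70 mm forward. Point: middle of the slot's lower edge on the front face; x into the slot, y left, z up. Slot 22 wide, 26 tall, wall 5 mm. A bracket enters level with its rib point at z +1 mm and, back face on the upright, is pressed down 15 mm; locked, the point is at (-45, 0, -14), sagging 2 mm.
- catch_3 (a joint): Orange sprung catch behind slot 3: 0 forward (at the start, and over a locked bracket's neck), to 0.010 m pushed back. The entering tongue pushes it back against 3 to 6 N; it rubs on the tongue, so the bracket must be pressed down (up to about 10 N) until the catch springs forward over the neck.
- mug: Green and white mug, 78x109x101 mm, bystander; origin at its underside. (Also on the desk, fixed: a monitor 0.35 m tall along the right side of the robot, reaching 0.35 m ahead of it; rise over it.)
- tape_roll: Purple roll of packing tape, 100 mm across, 45 mm high, lying flat, bystander; origin at its underside.
- thread_spool: Red thread spool, 35 mm across, 55 mm tall, bystander; origin at its underside.

How it is judged:
By the outcome, as a careful person would: the job done as asked, in the order asked, and still so for the second after the job is handed in, with the robot touching nothing.
Of caddy_1, caddy_2, caddy_3 only 2 to 3 are there at a start; the rules pass over those that are not, and their reading is None.
At some moment in a run one of bracket_a, bracket_b, bracket_c, caddy_1, caddy_2, caddy_3 may be knocked a few centimetres aside while the robot is not near it.
It also fails if it takes over 210 s, if anything falls off the work surface, if the arm or the gripper's body presses on something with over 40 N, if the wrist force passes 120 N, or if a joint passes its speed limit or range.

### The arm

A 6-joint arm with a two-finger parallel gripper is mounted at the origin on the work surface; the furniture and walls round the work are solid. World frame = base frame: x ahead of the robot, y to its left, z up, the work surface at z = 0. Lengths are in mm, angles in degrees, forces in N, time in s.
With the tool pointing down it reaches from about 350 to 850 mm from the base axis. Payload 8.1 kg.
Tool frame: the origin (TCP) lies where the fingers leave the gripper's body, on its centre line; the fingertips stand 73 mm ahead of it and the grasp point (between the pads) lies 54 mm ahead of it; z points along the fingers, y is the line along which they close (so a half turn about z gives the same grasp; the last joint's range is limited). The gripper opens to 85 mm and grips with 20 to 120 N. Pads are 22 mm wide; open, the fingers measure 114 mm over their backs; the gripper's body (76 mm by 85 mm) begins 54 mm behind the grasp point. The pads swing forward as they close: fully open they stand 13 mm farther back than shut.
Start: joints at [-81.383, 7.471, 85.268, -0, 87.261, -4.893], TCP at [140.193, -583.397, 303.892] pointing down, gripper open.
Joint ranges: [-169.43, 169.43], [-51.17, 129.36], [1.28, 143.12], [-76.62, 256.62], [0, 156.53], [-152.29, 152.29]. Speed limits (degrees/s): [136.94, 136.94, 159.86, 180, 180, 180].

### API

Orientations are given as [roll, pitch, yaw] about the fixed x, y, z axes, in that order (R = Rz(yaw) Ry(pitch) Rx(roll)).
In Python, from bench import sense, optics, r gives the robot as it stands.
- The arm moves only by the tool servo_tool, never from a script. Its argument "plan" is a list that holds one entry, the list of rows, each a list of 5 numbers: the shift along the world's x, y, z in m, then the turn about the world's z in degrees, then the finger opening in m, from 0 to 0.0854. A call has 1 to 10 rows; each row shifts and turns the commanded pose from where the row before left it; what a row does not reach is not made up. A row lasts 1/10 s, in which the tool goes at most 50 mm and 8.59 degrees, less where a joint would pass 70% of its speed; a pose out of reach is approached as far as the arm can. A call is refused whole if a number of a shift passes 0.05 or a number of a turn 8.59, either way. A call with a gripper value outside its range is refused whole. The fingers move at their own pace and stop on an object; "force" is the grip in N (left out, the last holds). Time passes only in rows, so rows that do not move let the fingers close. It gives the time, the measured TCP pose, the force, the opening and the grip force at its end, in the units of the state.
- sense(): the state, without advancing time (a new reading comes with each control period).
- optics.snapshot(name): name is "scene" or "top"; returns a dict with "frame" (480x640x3 uint8, blue, green, red), "fx", "fy", "cx", "cy" (pixels), "cam_to_world" (4x4, takes a point from camera to world coordinates). Camera axes: x right, y down, z forward; pixel columns grow to the right and rows downward; lengths in mm; the calibration is good to about 2 mm. A picture is of the moment at which its call begins. There is no depth.
- r.hand_in(): hands the job in; it is judged then, once.
The state is a dict: "time": time; "joint_pos": joint angles; "qd": joint speeds; "joint_efforts": joint torques, N m; "tool_pos": TCP position; "tcp_rot": TCP orientation; "ft_force": force on the tool from outside, world axes, zero at the start; "wrist_torque": the same for the moment, N m; "finger_gap": finger opening in mm; "grip_force": force on a finger pad.
Only numpy, scipy, OpenCV 4.12 (cv2) and the standard library are available. Lean on these libraries where they do the work, as an engineer would, in place of code of your own. Each camera call takes 0.05 s, during which the arm holds its last target. There are 200 camera calls.

## Working session

There is one attempt and no reset: what is moved stays moved. The work goes in short steps, Python scripts to look and compute and a tool call to move; the robot and the scene stay as the last step left them, time stands still between calls to the robot, and variables do not carry over. Pictures are saved under pics/ and viewed, at most 14 in all, crops included, and the job is handed in when it is done.

Besides the shell and the picture viewer there is one more tool, called after "Emit:" as name(argument=value, ...) on one line, values as JSON. servo_tool: Moves the arm, as the interface text tells. Its arguments: {"type":"object","properties":{"plan":{"type":"array"},"force":{"type":"number"}},"required":["plan"]}

```bash
mkdir -p pics; python3 - <<'E'
from bench import sense, optics, r
import cv2,numpy as np
np.set_printoptions(precision=2,suppress=True)
for n in("scene","top"):
    s=optics.snapshot(n); cv2.imwrite(f"pics/{n}0.png",s["frame"]); print(n,s["fx"],s["fy"],s["cx"],s["cy"]);print(s["cam_to_world"])
print(sense())
E
```

```text
scene 527.0969777141273 527.0969777141273 322.8335091266593 231.4864853604996
[[ -0.87  -0.22   0.43  32.98]
 [ -0.48   0.35  -0.8  913.96]
 [  0.03  -0.91  -0.41 637.73]
 [  0.     0.     0.     1.  ]]
top 470.3822261466861 470.3822261466861 320.3530097362412 238.6889423027944
[[   0.01   -0.99    0.16  389.96]
 [  -1.     -0.02   -0.02  -40.73]
 [   0.03   -0.16   -0.99 1114.16]
 [   0.      0.      0.      1.  ]]
{'time': 0.1, 'joint_pos': array([-81.38,   7.51,  85.32,  -0.  ,  87.26,  -4.89]), 'qd': array([ 0.02, -0.07, -0.18, -0.06,  0.01,  0.04]), 'joint_efforts': array([  0.  , -57.1 , -50.19,  -0.  ,   0.01,  -0.  ]), 'tool_pos': array([ 140.14, -583.01,  302.93]), 'tcp_rot': array([-179.9 ,   -0.01,   13.51]), 'ft_force': array([ 0.41,  0.53, -0.18]), 'wrist_torque': array([-0.02, -0.01, -0.03]), 'grip_force': 0.0, 'finger_gap': 85.15148413386251}
```

View pics/scene0.png

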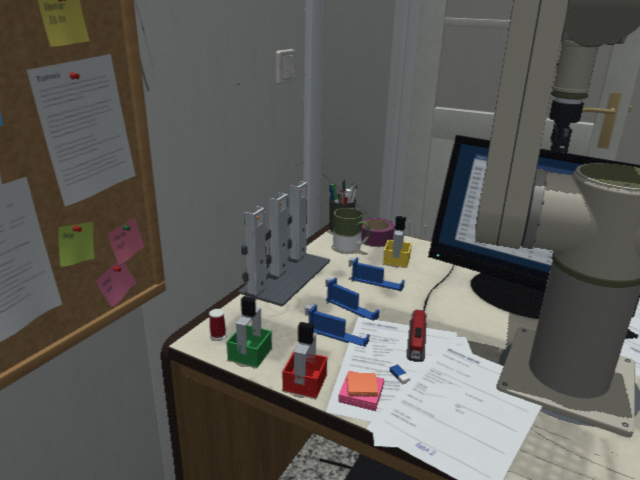

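View pics/top0.png

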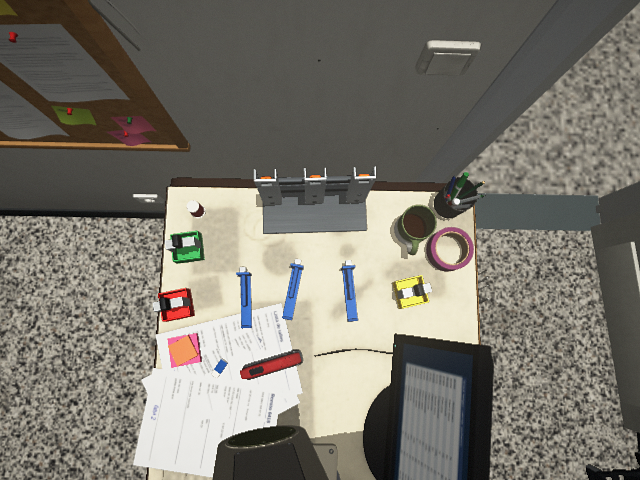

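The scene view shows three blue brackets at about (375,275), (350,298) and (335,327). The red, green and yellow caddies are at (305,370), (250,340) and (397,250). In the top view the rack spans columns 255–375, rows 170–232, with the mug at (415,228), the tape at (452,248) and the spool at (195,208). Next I'll crop the rack.

```bash
python3 - <<'E'
import cv2,numpy as np
a=cv2.imread("pics/scene0.png")[170:310,225:340]; b=cv2.imread("pics/top0.png")[160:240,245:385]
a=cv2.resize(a,None,fx=4,fy=4,interpolation=cv2.INTER_CUBIC);b=cv2.resize(b,None,fx=5,fy=5,interpolation=cv2.INTER_CUBIC)
cv2.imwrite("pics/rs.png",a);cv2.imwrite("pics/rt.png",b)
E
```

```text
(no output)
```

View pics/rs.png

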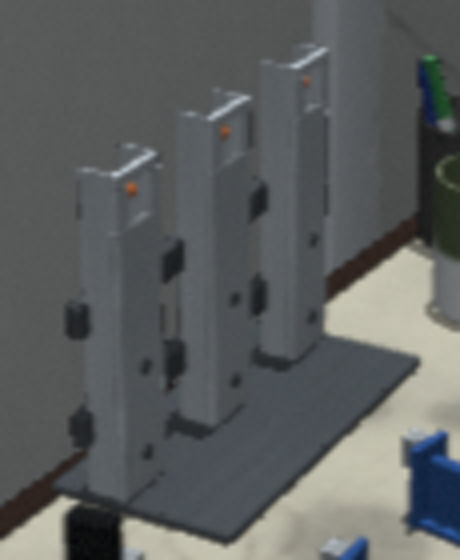

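View pics/rt.png

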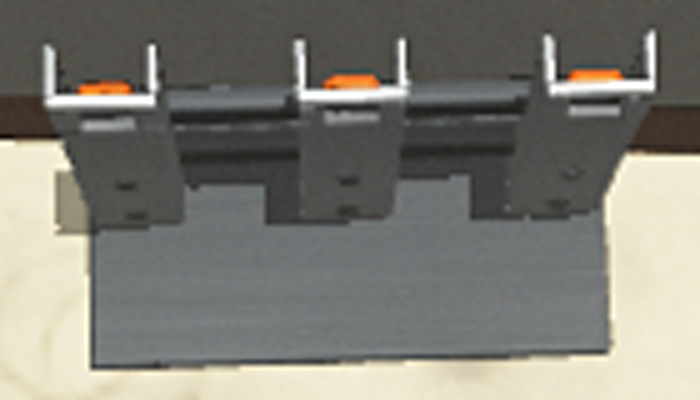

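The scene crop shows the slots near the upright tops. Slot 1's lower edge is around full-image pixel (259.5,225), and the front-face far top corners are (264,207), (288,194) and (306.5,182). The top crop shows the front top edges from (254.4,180.8) to (376,178.6), the slot lower edges at about row 186, and the foot front edge from (263.4,233.6) to (366.6,230.4). Now I'll fit the poses.

```bash
cat > h.py <<'E'
from bench import sense, optics, r
import cv2, numpy as np
from scipy.optimize import minimize, least_squares
np.set_printoptions(precision=1,suppress=True)
def proj(s,P):
    T=np.linalg.inv(s["cam_to_world"]); q=np.atleast_2d(P)@T[:3,:3].T+T[:3,3]
    return np.c_[s["fx"]*q[:,0]/q[:,2]+s["cx"], s["fy"]*q[:,1]/q[:,2]+s["cy"]]
def ray(s,u,v,z):
    T=s["cam_to_world"]; d=T[:3,:3]@[(u-s["cx"])/s["fx"],(v-s["cy"])/s["fy"],1]; o=T[:3,3]
    return o+d*(z-o[2])/d[2]
def box(x0,x1,y0,y1,z0,z1): return np.array([[x,y,z] for x in(x0,x1) for y in(y0,y1) for z in(z0,z1)],float)
BR=[box(-76,14,-5,5,6,44),box(-126,0,-12,12,0,6),box(-126,-120,-12,12,0,20),box(-6,0,-15,15,0,52)] # origin back lower edge
BR[0]=box(-76,-6,-5,5,6,44)
CA=[box(-32,32,-32,32,0,42)]
COL=dict(blue=((100,110,40),(125,255,255)),yellow=((22,110,60),(34,255,255)),green=((50,120,30),(80,255,255)),red=((0,150,70),(5,255,255)))
def snaps(): return [optics.snapshot(n) for n in("top","scene")]
def mask(s,c):
    h=cv2.cvtColor(s["frame"],cv2.COLOR_BGR2HSV); m=cv2.inRange(h,*COL[c])
    if c=="red": m|=cv2.inRange(h,(174,150,70),(180,255,255))
    return m
def world(M,p,z=0):
    x,y,a=p; c,n=np.cos(a),np.sin(a); return [b@np.array([[c,n,0],[-n,c,0],[0,0,1]])+[x,y,z] for b in M]
def render(s,M,p,k=4,z=0):
    im=np.zeros((480*k,640*k),np.uint8)
    for b in world(M,p,z): cv2.fillConvexPoly(im,cv2.convexHull(((proj(s,b)+.5)*k).astype(np.int32)),255)
    return cv2.resize(im,(640,480),interpolation=cv2.INTER_AREA)/255.
def fit(S,masks,M,p0,z=0):
    ms=[]
    for s,m in zip(S,masks):
        ref=cv2.dilate((render(s,M,p0,1,z)>0).astype(np.uint8),np.ones((41,41))); ms.append((m>0)*ref)
    def cost(q):
        p=[q[0],q[1],q[2]/50]; e=0
        for s,m in zip(S,ms):
            R=render(s,M,p,4,z); e+=1-np.minimum(R,m).sum()/np.maximum(R,m).sum()
        return e
    o=minimize(cost,[p0[0],p0[1],p0[2]*50],method="Nelder-Mead",options=dict(initial_simplex=np.array([p0[0],p0[1],p0[2]*50])+np.array([[0,0,0],[8,0,0],[0,8,0],[0,0,6]]),xatol=.1,fatol=1e-4))
    return np.array([o.x[0],o.x[1],np.degrees(o.x[2]/50)]),o.fun
E
cat > m.py <<'E'
from h import *
S=snaps(); t=S[0]
def comp(c,lo=60):
    n,l,st,ce=cv2.connectedComponentsWithStats(mask(t,c)); return [(l==i,ce[i],st[i]) for i in range(1,n) if st[i][4]>lo]
mb=[mask(s,"blue") for s in S]
for m,c,st in comp("blue",300):
    if c[1]>340: continue
    f=cv2.minAreaRect(np.argwhere(m)[:,::-1].astype(np.float32)); 
    ys,xs=np.nonzero(m); v=np.polyfit(ys,xs,1)[0]; a=np.arctan2(v,1)
    g=ray(t,*c,15); p0=[g[0]+62*np.cos(a),g[1]+62*np.sin(a),a]
    # separate component in scene: keep pixels near model only
    lab=cv2.connectedComponents(mb[1])[1]; R=render(S[1],BR,p0)>.3; k=np.bincount(lab[R&(lab>0)]).argmax()
    p,e=fit(S,[m,lab==k],BR,p0); gr=p[:2]-45*np.array([np.cos(np.radians(p[2])),np.sin(np.radians(p[2]))])
    print("bracket px",c,"pose",p,"grip",gr,"cost %.2f"%e)
for n in("yellow","green","red"):
    for m,c,st in comp(n,80):
        g=ray(t,*c,30)
        if c[0]>480 or (n=="red" and not(250<c[1]<330)) or c[1]>330 or c[1]<220: continue
        P=min((fit(S,[mask(s,n) for s in S],CA,[g[0],g[1],a]) for a in(0,.4,-.4)),key=lambda q:q[1]); print(n,c,st[4],P)
E
cat > rack.py <<'E'
from h import *
S=snaps(); t,s=S
obs=[]
tp=[(1,22,254.4,180.8),(1,-22,276,180.8),(2,22,304.6,180),(2,-22,326.2,179.6),(3,22,354.6,178.6),(3,-22,376,178.6)]
sp=[(1,-22,264.25,207.5),(2,-22,287.75,194.25),(3,-22,306.5,182)]
def F(q):
    x,y,a,zt,zs=q; c,n=np.cos(a/100),np.sin(a/100); W=lambda lx,ly,z:[x+c*lx-n*ly,y+n*lx+c*ly,z]
    o=[]
    for cam,L in((t,tp),(s,sp)):
        for i,d,u,v in L: o+=list((proj(cam,W(0,(2-i)*100+d,zt))-[u,v]).ravel())
    for i,u,v in((1,266.6,186.3),(2,315.2,183.6),(3,364,182.2)): o+=list((proj(t,W(0,(2-i)*100,zs))-[u,v]).ravel())
    for i,u,v in((1,259.5,225.25),(2,283.25,210)): o+=list((proj(s,W(0,(2-i)*100,zs))-[u,v]).ravel())
    return o
o=least_squares(F,[600,0,0,208,170],loss="soft_l1"); print(o.x, o.x[2]/100*57.3); print(np.array(F(o.x)).reshape(-1,2))
print("foot front",ray(t,263.4,233.6,8),ray(t,366.6,230.4,8))
E
python3 rack.py; python3 m.py
```

```text
[659.8 -49.8   4.9 205.3 172.6] 2.796757929489011
[[-0.2  0.3]
 [ 0.3 -0.2]
 [-0.2 -0.2]
 [ 0.2 -0.4]
 [-0.3 -0.1]
 [ 0.1 -0.7]
 [ 0.7  0.3]
 [-0.2 -0.1]
 [ 0.9  0.2]
 [ 0.1 -0.9]
 [-0.   0.5]
 [-0.7  0.6]
 [ 0.4 -0.3]
 [-0.3  0.1]]
foot front [582.5  69.9   8. ] [ 594.8 -176.4    8. ]
bracket px [291.8 292.2] pose [506.4 -12.2 -10.1] grip [462.1  -4.3] cost 0.35
bracket px [350.1 296.8] pose [ 507.1 -129.3    5.7] grip [ 462.3 -133.8] cost 0.52
bracket px [245.2 300.9] pose [487.8 110.    3.1] grip [442.9 107.6] cost 0.43
yellow [409.3 291.7] 567 (array([ 449.8, -274.7,   15.6]), np.float64(0.6647530361987369))
green [186.3 253.8] 344 (array([545.5, 246.3,  13.7]), np.float64(0.902583324792103))
red [176.2 293.8] 213 (array([412.1, 262.7,  14. ]), np.float64(0.7952215071277843))
red [177.6 312.8] 332 (array([412.3, 262.9,  13.6]), np.float64(0.8010700439063265))
```

```bash
cat > ov.py <<'E'
from h import *
def draw(S,items,fn,crops):
    K=5; out=[]
    ims=[cv2.resize(s["frame"],None,fx=K,fy=K,interpolation=cv2.INTER_CUBIC) for s in S]
    for M,p,z in items:
        for s,im in zip(S,ims):
            for b in world(M,[p[0],p[1],np.radians(p[2])],z):
                h=cv2.convexHull(((proj(s,b)+.5)*K).astype(np.int32)); cv2.polylines(im,[h],True,(255,255,255),1)
    for i,u,v,w,hh,k in crops: out.append(cv2.resize(ims[i][(v-hh)*K:(v+hh)*K,(u-w)*K:(u+w)*K],(k[0],k[1])))
    return out
E
python3 - <<'E'
from ov import *
S=snaps()
HD=[box(-10,10,-32,32,85,89),box(-13,13,-7,7,89,125)]
L=[(CA+HD,p,0) for p in([449.8,-274.7,15.6],[545.5,246.3,13.7],[412.2,262.8,13.8])]
L+=[(BR,p,0) for p in([506.4,-12.2,-10.1],[507.1,-129.3,5.7],[487.8,110,3.1])]
k=(260,260)
o=draw(S,L,0,[(0,410,292,26,26,k),(0,186,247,26,26,k),(0,176,305,26,26,k),(1,398,243,26,26,k),(1,250,335,30,30,k),(1,305,360,34,34,k)])
b=draw(S,L,0,[(0,296,296,70,42,(400,240)),(1,350,300,60,50,(380,300))])
c=np.vstack([np.hstack(o[:3]),np.hstack(o[3:])]); cv2.imwrite("pics/ov1.png",c)
b[0]=cv2.resize(b[0],(420,300)); cv2.imwrite("pics/ov2.png",np.hstack([b[0],b[1]]))
E
```

```text
(no output)
```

View pics/ov1.png

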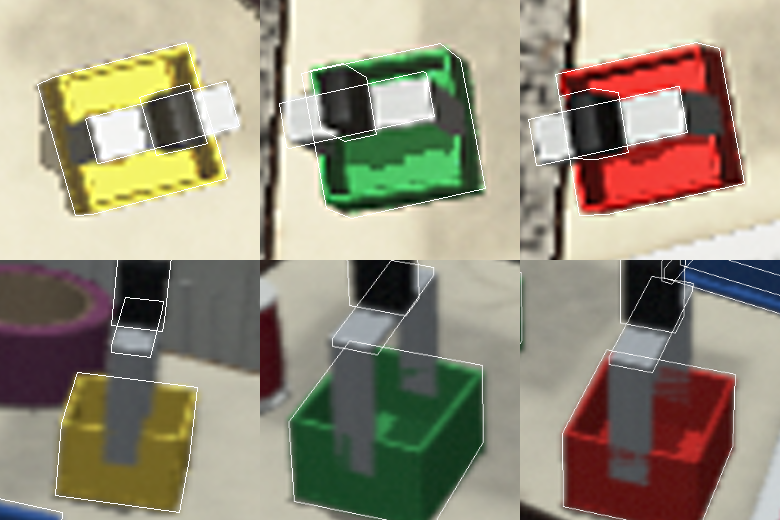

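View pics/ov2.png

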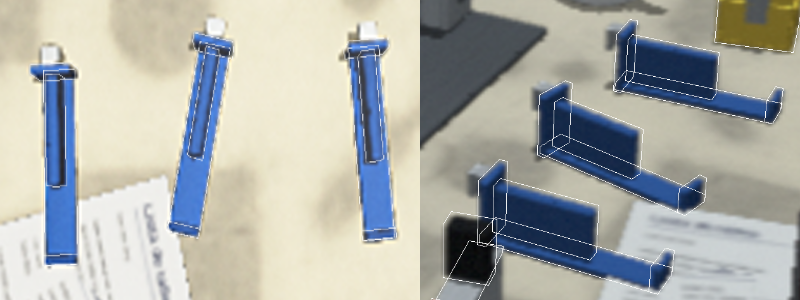

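The overlays fit well: yellow at (450,-275), green at (545,246) and red at (412,263), all with yaw near 14°. The bracket outlines also match. I start moving, first rising over the monitor.

Emit:
servo_tool(plan=[[[0, 0, 0.05, 0, 0.05], [0, 0, 0.05, 0, 0.05], [0, 0, 0.05, 0, 0.05], [0, 0, 0.05, 0, 0.05], [0.028, 0.04, 0, -1.3, 0.05], [0.028, 0.04, 0, -1.3, 0.05], [0.028, 0.04, 0, -1.3, 0.05], [0.028, 0.04, 0, -1.3, 0.05], [0.028, 0.04, 0, -1.3, 0.05], [0.028, 0.04, 0, -1.3, 0.05]]], force=100)

```text
time: 1.4
tool_pos: [308.8, -341.6, 504.1]
tcp_rot: [180.0, -0.0, 5.6]
ft_force: [1.1, 0.2, 0.1]
finger_gap: 50.0
grip_force: 0.0
```

Emit:
servo_tool(plan=[[[0.0256, 0.0346, 0, 0, 0.05], [0.0256, 0.0346, 0, 0, 0.05], [0.0256, 0.0346, 0, 0, 0.05], [0.0256, 0.0346, 0, 0, 0.05], [0.0256, 0.0346, 0, 0, 0.05], [0.0256, 0.0346, 0, 0, 0.05], [0, 0, -0.05, 0, 0.05], [0, 0, -0.05, 0, 0.05], [0, 0, -0.05, 0, 0.05], [0, 0, -0.05, 0, 0.05]]])

```text
time: 2.4
tool_pos: [461.7, -135.4, 302.2]
tcp_rot: [180.0, -0.0, 5.7]
ft_force: [0.1, -0.4, -0.6]
finger_gap: 49.9
grip_force: 0.0
```

Emit:
servo_tool(plan=[[[0, 0, -0.05, 0, 0.04], [0, 0, -0.05, 0, 0.04], [0, 0, -0.05, 0, 0.04], [0, 0, -0.04, 0, 0.04], [0, 0, -0.02, 0, 0.04], [0, 0, -0.01, 0, 0.04], [0, 0, 0, 0, 0.04], [0, 0, 0, 0, 0.0], [0, 0, 0, 0, 0.0], [0, 0, 0, 0, 0.0]]])

```text
time: 3.4
tool_pos: [463.4, -136.4, 86.0]
tcp_rot: [179.9, -0.2, 5.7]
ft_force: [-1.9, 0.5, 8.1]
finger_gap: 8.5
grip_force: 98.7
```

Emit:
servo_tool(plan=[[[0, 0, 0.04, 0, 0], [0, 0, 0.04, 0, 0], [0.01, 0, 0.04, -1, 0], [0.03, -0.006, 0.024, -1, 0], [0.035, -0.006, 0, -0.9, 0], [0.035, -0.005, 0, 0, 0], [0.016, 0, 0, 0, 0], [0, 0, 0, 0, 0], [0, 0, 0, 0, 0]]])

```text
time: 4.3
tool_pos: [587.4, -152.7, 227.9]
tcp_rot: [-180.0, 0.0, 2.8]
ft_force: [-0.3, 0.1, -1.7]
finger_gap: 8.6
grip_force: 97.7
```

```bash
cat > look.py <<'E'
import sys
from ov import *
# bracket in hand: fit (x,y,yaw,z) -> overlay; args: slot no, out name
S=snaps(); q=sense(); p=q["tool_pos"]; print(p,q["tcp_rot"],q["ft_force"])
u=[364,315,266][int(sys.argv[1])*-1+3]
yaw=np.radians(q["tcp_rot"][2]); B=[p[0]+45*np.cos(yaw),p[1]+45*np.sin(yaw),q["tcp_rot"][2]]
z=p[2]-86
K=sys.argv[3:] 
c=proj(S[0],[[B[0],B[1],z+40]])[0].astype(int); d=proj(S[1],[[B[0],B[1],z+40]])[0].astype(int)
o=draw(S,[(BR+[box(0,12,-7,7,44,52),box(7,12,-7,7,32,44)],B,z)],0,[(0,c[0],c[1],40,40,(400,400)),(1,d[0],d[1],40,40,(400,400))])
cv2.imwrite(sys.argv[2],np.hstack(o))
E
python3 look.py 3 pics/l1.png
```

```text
[ 586.9 -152.7  228. ] [-180.     0.     2.8] [-1.2  0.1 -1.4]
```

View pics/l1.png

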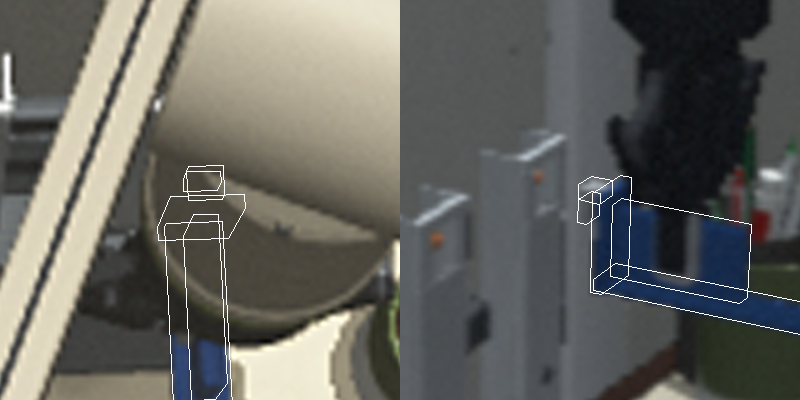

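The scene crop shows the held bracket matching its model outline to about 1 mm, with the tongue heading for slot 3; the arm blocks the top view. I'm advancing with small steps.

Emit:
servo_tool(plan=[[[0, 0, 0.0025, 0, 0], [0.008, 0, 0, 0, 0], [0.008, 0, 0, 0, 0], [0.005, 0.0005, 0, 0, 0], [0.003, 0, 0, 0, 0], [0.003, 0, 0, 0, 0], [0, 0, 0, 0, 0]]])

```text
time: 5.1
tool_pos: [615.1, -152.2, 230.2]
tcp_rot: [-180.0, 0.0, 2.8]
ft_force: [-0.2, -0.7, -0.6]
finger_gap: 8.4
grip_force: 97.7
```

Emit:
servo_tool(plan=[[[0.002, 0, 0, 0, 0], [0.002, 0, 0, 0, 0], [0.002, 0, 0, 0, 0], [0.001, 0, 0, 0, 0], [0, 0, 0, 0, 0]]])

```text
time: 5.6
tool_pos: [621.1, -152.2, 230.1]
tcp_rot: [-180.0, 0.1, 2.8]
ft_force: [-6.9, 1.5, 1.7]
finger_gap: 8.3
grip_force: 98.0
```

Emit:
servo_tool(plan=[[[0.002, 0, 0, 0, 0], [0.001, 0, 0, 0, 0], [0, 0, 0, 0, 0]]])

```text
time: 5.9
tool_pos: [621.6, -152.2, 229.9]
tcp_rot: [-179.9, 0.5, 2.8]
ft_force: [-25.7, 3.4, 10.1]
finger_gap: 8.7
grip_force: 99.6
```

Emit:
servo_tool(plan=[[[-0.002, 0, 0, 0, 0], [0, 0, -0.003, 0, 0], [0, 0, -0.003, 0, 0], [0, 0, -0.003, 0, 0], [0, 0, -0.003, 0, 0], [0, 0, 0, 0, 0]]])

```text
time: 6.5
tool_pos: [621.3, -152.6, 217.4]
tcp_rot: [-180.0, 0.2, 2.8]
ft_force: [-10.2, -0.6, -0.5]
finger_gap: 8.6
grip_force: 98.0
```

Emit:
servo_tool(plan=[[[0, 0, -0.002, 0, 0], [0, 0, -0.002, 0, 0], [0, 0, -0.001, 0, 0], [0, 0, 0, 0, 0]]])

```text
time: 6.9
tool_pos: [621.3, -152.8, 215.9]
tcp_rot: [180.0, 0.2, 2.8]
ft_force: [-22.9, 2.1, 20.5]
finger_gap: 8.0
grip_force: 101.2
```

Emit:
servo_tool(plan=[[[0, 0, -0.002, 0, 0], [0, 0, 0, 0, 0], [0, 0, 0.004, 0, 0], [-0.001, 0, 0.003, 0, 0], [0, 0, 0.002, 0, 0], [0, 0, 0, 0, 0]]])

```text
time: 7.5
tool_pos: [620.9, -152.4, 218.3]
tcp_rot: [-180.0, 0.2, 2.8]
ft_force: [-0.1, -1.4, -12.5]
finger_gap: 8.7
grip_force: 97.5
```

Emit:
servo_tool(plan=[[[0, 0, -0.002, 0, 0.03], [0, 0, 0, 0, 0.03], [0, 0, 0, 0, 0.03], [0, 0, 0.02, 0, 0.03], [0, 0, 0.03, 0, 0.03], [-0.02, 0, 0.045, -3, 0.03], [-0.049, 0, 0.01, -4, 0.03], [-0.049, 0, 0, -5, 0.03], [-0.04, 0, 0, 0, 0.03], [0, 0, 0, 0, 0.03]]])

```text
time: 8.5
tool_pos: [460.4, -151.9, 324.0]
tcp_rot: [180.0, -0.0, -9.2]
ft_force: [1.5, 0.1, 0.5]
finger_gap: 30.0
grip_force: 0.0
```

```bash
python3 - <<'E'
from ov import *
S=snaps(); print(sense()["tool_pos"],sense()["tcp_rot"])
k=(400,500)
sl=[666,-149.7,2.8]
L=[(BR+[box(0,12,-7,7,44,52)],sl,130),(BR,[506.4,-12.2,-10.1],0),(BR,[487.8,110,3.1],0)]
o=draw(S,L,0,[(0,280,270,56,70,k),(1,310,240,48,60,k)])
cv2.imwrite("pics/l2.png",np.hstack(o))
E
python3 m.py
```

```text
[ 463.8 -152.4  324.9] [180.   -0.2  -9.2]
bracket px [291.9 291.8] pose [506.7 -12.2 -10.3] grip [462.5  -4.1] cost 0.32
bracket px [245.2 300.9] pose [487.8 110.    3.1] grip [442.9 107.6] cost 0.42
yellow [409.  301.7] 233 (array([ 449.2, -273.9,   15.9]), np.float64(1.0192685141284934))
green [186.3 253.9] 338 (array([545.1, 246.8,  14.4]), np.float64(0.904050326323263))
red [176.3 293.8] 215 (array([411.8, 263. ,  13.1]), np.float64(0.7834712113982583))
red [177.4 312.9] 341 (array([411.8, 263. ,  13.1]), np.float64(0.7890378240013185))
```

View pics/l2.png

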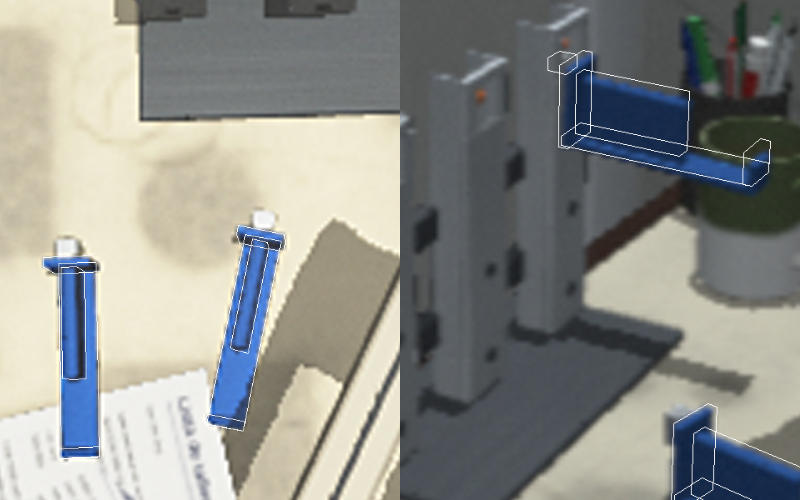

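The scene crop shows bracket 1 hooked in slot 3 with its orange catch visible at the top. The other two brackets are unmoved. Next is the middle bracket, for slot 2.

Emit:
servo_tool(plan=[[[0, 0.049, 0, -1.1, 0.03], [0, 0.049, 0, 0, 0.03], [-0.001, 0.049, 0, 0, 0.03], [0, 0, -0.05, 0, 0.03], [0, 0, -0.05, 0, 0.03], [0, 0, -0.05, 0, 0.03], [0, 0, -0.05, 0, 0.03], [0, 0, -0.025, 0, 0.03], [0, 0, 0, 0, 0.03]]])

```text
time: 9.6
tool_pos: [460.4, -4.5, 94.0]
tcp_rot: [180.0, 0.5, -10.2]
ft_force: [-0.5, -0.5, -0.8]
finger_gap: 30.0
grip_force: 0.0
```

Emit:
servo_tool(plan=[[[0.001, 0, -0.0085, 0, 0.03], [0, 0, 0, 0, 0.03], [0, 0, 0, 0, 0], [0, 0, 0, 0, 0], [0, 0, 0, 0, 0], [0, 0, 0, 0, 0]]])

```text
time: 10.2
tool_pos: [465.4, -5.5, 91.9]
tcp_rot: [-180.0, -0.2, -10.3]
ft_force: [0.2, 0.4, 5.8]
finger_gap: 8.1
grip_force: 98.4
```

Emit:
servo_tool(plan=[[[0, 0, 0, 0, 0.03], [0, 0, 0, 0, 0.03], [-0.002, 0, -0.006, 0, 0.03], [0, 0, 0, 0, 0.03], [0, 0, 0, 0, 0], [0, 0, 0, 0, 0], [0, 0, 0, 0, 0], [0, 0, 0, 0, 0]]])

```text
time: 11.0
tool_pos: [461.7, -5.3, 83.8]
tcp_rot: [180.0, 0.0, -10.3]
ft_force: [0.6, 0.3, -0.5]
finger_gap: 8.9
grip_force: 97.4
```

Emit:
servo_tool(plan=[[[0, 0, 0.04, 0, 0], [0, 0, 0.04, 3, 0], [0.01, -0.01, 0.04, 4, 0], [0.03, -0.013, 0.024, 4, 0], [0.035, -0.013, 0, 2.1, 0], [0.032, -0.012, 0, 0, 0], [0.014, 0, 0, 0, 0], [0, 0, 0, 0, 0], [0, 0, 0, 0, 0]]])

```text
time: 11.9
tool_pos: [582.2, -53.1, 227.2]
tcp_rot: [-180.0, 0.1, 2.8]
ft_force: [-0.3, 1.0, -1.9]
finger_gap: 8.5
grip_force: 97.5
```

```bash
sed -i 's/z=p\[2\]-86/z=p[2]-float(sys.argv[3])/' look.py; python3 look.py 2 pics/l3.png 83.8
```

```text
[581.9 -53.  227.5] [-180.     0.1    2.8] [-0.1  0.6 -1.1]
```

View pics/l3.png

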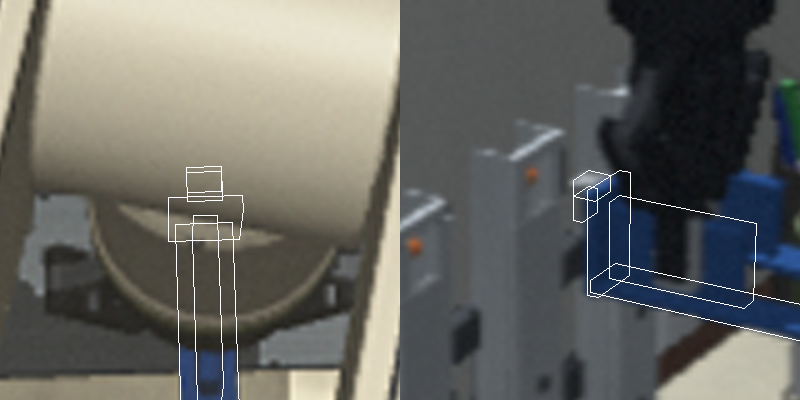

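The middle bracket is held on its outline to within 1–2 mm, in front of slot 2. I'm inserting it.

Emit:
servo_tool(plan=[[[0, 0, 0.0015, 0, 0], [0.008, 0, 0, 0, 0], [0.008, 0.0005, 0, 0, 0], [0.006, 0.0005, 0, 0, 0], [0.003, 0, 0, 0, 0], [0.003, 0, 0, 0, 0], [0.002, 0, 0, 0, 0], [0, 0, 0, 0, 0]]])

```text
time: 12.8
tool_pos: [612.6, -52.1, 229.1]
tcp_rot: [-180.0, 0.1, 2.8]
ft_force: [-5.1, 0.2, 1.3]
finger_gap: 8.7
grip_force: 97.7
```

Emit:
servo_tool(plan=[[[0.002, 0, 0, 0, 0], [0.002, 0, 0, 0, 0], [0.001, 0, 0, 0, 0], [0, 0, 0, 0, 0]]])

```text
time: 13.2
tool_pos: [613.8, -52.2, 228.7]
tcp_rot: [-179.9, 0.6, 2.8]
ft_force: [-31.1, 1.7, 12.9]
finger_gap: 8.7
grip_force: 99.9
```

Emit:
servo_tool(plan=[[[-0.003, 0, 0, 0, 0], [0, 0, -0.003, 0, 0], [0, 0, -0.003, 0, 0], [0, 0, -0.003, 0, 0], [0, 0, -0.003, 0, 0], [0, 0, 0, 0, 0]]])

```text
time: 13.8
tool_pos: [613.3, -52.5, 216.0]
tcp_rot: [-180.0, 0.2, 2.8]
ft_force: [-7.0, -0.5, -2.4]
finger_gap: 8.6
grip_force: 97.5
```

Emit:
servo_tool(plan=[[[0, 0, -0.002, 0, 0], [0, 0, -0.002, 0, 0], [0, 0, -0.001, 0, 0], [0, 0, 0, 0, 0]]])

```text
time: 14.2
tool_pos: [613.3, -52.6, 213.6]
tcp_rot: [180.0, 0.2, 2.8]
ft_force: [-18.1, 0.1, 14.3]
finger_gap: 8.7
grip_force: 100.1
```

Emit:
servo_tool(plan=[[[0, 0, -0.003, 0, 0], [0, 0, 0, 0, 0], [0, 0, 0.004, 0, 0], [-0.001, 0, 0.003, 0, 0], [0, 0, 0.002, 0, 0], [0, 0, 0, 0, 0]]])

```text
time: 14.8
tool_pos: [612.9, -52.4, 216.1]
tcp_rot: [-180.0, 0.2, 2.8]
ft_force: [1.9, -0.9, -14.6]
finger_gap: 9.2
grip_force: 97.2
```

Locked: it resists a 14.6 N upward pull. I release it and go to the left bracket.

Emit:
servo_tool(plan=[[[0, 0, -0.002, 0, 0.03], [0, 0, 0, 0, 0.03], [0, 0, 0, 0, 0.03], [0, 0, 0.03, 0, 0.03], [0, 0, 0.035, 0, 0.03], [-0.02, 0, 0.035, 0, 0.03], [-0.049, 0, 0.005, 0, 0.03], [-0.049, 0, 0, 0, 0.03], [0, 0, 0, 0, 0.03]]])

```text
time: 15.7
tool_pos: [490.7, -51.7, 321.1]
tcp_rot: [-180.0, 0.1, 2.8]
ft_force: [0.5, 0.6, -0.3]
finger_gap: 29.8
grip_force: 0.0
```

```bash
python3 m.py | cut -c1-110; python3 -c "
from h import *;print(sense()['tool_pos'],sense()['tcp_rot'])"
```

```text
yellow [409.1 291.8] 569 (array([ 449.7, -274.7,   15.4]), np.float64(0.6619285548013389))
green [186.5 253.9] 338 (array([545.3, 246. ,  12.1]), np.float64(0.9057232377705902))
red [176.2 293.8] 217 (array([412.2, 262.7,  14. ]), np.float64(0.7876108920191877))
red [177.4 312.9] 341 (array([411.9, 262.9,  13.4]), np.float64(0.79372226188521))
[495.5 -52.3 322.9] [180.   -0.2   2.8]
```

```bash
python3 - <<'E'
from h import *
S=snaps(); m=[mask(s,"blue") for s in S]; R=render(S[0],BR,[487.8,110,np.radians(3.1)])>.5
print("top visible",(m[0][R]>0).mean(), (m[1][render(S[1],BR,[487.8,110,np.radians(3.1)])>.5]>0).mean())
lab=cv2.connectedComponents(m[0])[1]; ys,xs=np.nonzero(m[0]*R); print(xs.min(),xs.max(),ys.min(),ys.max(),(m[0]*R>0).sum())
print(fit(S[1:],[m[1]],BR,[487.8,110,np.radians(3.1)]))
E
```

```text
top visible 0.004594180704441042 0.7969671440606572
236 237 273 274 3
(array([487.8, 110. ,   3.1]), np.float64(0.1992337037541213))
```

Emit:
servo_tool(plan=[[[-0.014, 0.04, 0, 0.3, 0.03], [-0.014, 0.04, 0, 0, 0.03], [-0.013, 0.04, 0, 0, 0.03], [-0.0115, 0.04, 0, 0, 0.03], [0, 0, -0.05, 0, 0.03], [0, 0, -0.05, 0, 0.03], [0, 0, -0.05, 0, 0.03], [0, 0, -0.04, 0, 0.03], [0, 0, -0.025, 0, 0.03], [0, 0, 0, 0, 0.03]]])

```text
time: 16.9
tool_pos: [441.6, 107.7, 102.5]
tcp_rot: [180.0, 0.4, 3.1]
ft_force: [-0.7, 0.5, -0.4]
finger_gap: 29.9
grip_force: 0.0
```

Emit:
servo_tool(plan=[[[0, 0, -0.018, 0, 0.03], [0, 0, 0, 0, 0.03], [0, 0, 0, 0, 0.03], [0, 0, 0, 0, 0.03]]])

```text
time: 17.3
tool_pos: [444.8, 107.9, 90.2]
tcp_rot: [-180.0, -0.1, 3.1]
ft_force: [-0.4, 0.3, 0.6]
finger_gap: 29.8
grip_force: 0.0
```

Emit:
servo_tool(plan=[[[-0.001, 0, -0.006, 0, 0.03], [0, 0, 0, 0, 0.03], [0, 0, 0, 0, 0], [0, 0, 0, 0, 0], [0, 0, 0, 0, 0], [0, 0, 0, 0, 0]]])

```text
time: 17.9
tool_pos: [442.5, 107.7, 82.7]
tcp_rot: [-180.0, -0.0, 3.1]
ft_force: [-0.4, -0.2, 3.3]
finger_gap: 8.7
grip_force: 97.7
```

Emit:
servo_tool(plan=[[[0, 0, 0.04, 0, 0], [0, 0, 0.04, 0, 0], [0.01, -0.01, 0.04, 0, 0], [0.03, -0.015, 0.0245, 0, 0], [0.035, -0.015, 0, -0.3, 0], [0.035, -0.015, 0, 0, 0], [0.0245, -0.006, 0, 0, 0], [0, 0, 0, 0, 0], [0, 0, 0, 0, 0], [0, 0, 0, 0, 0]]])

```text
time: 18.9
tool_pos: [575.9, 47.1, 226.3]
tcp_rot: [-180.0, 0.1, 2.8]
ft_force: [-0.0, 0.7, -0.9]
finger_gap: 8.4
grip_force: 97.5
```

Emit:
servo_tool(plan=[[[0, 0, 0.001, 0, 0], [0.008, 0, 0, 0, 0], [0.008, 0, 0, 0, 0], [0.006, 0.0005, 0, 0, 0], [0.003, 0, 0, 0, 0], [0.003, 0, 0, 0, 0], [0.002, 0, 0, 0, 0], [0, 0, 0, 0, 0]]])

```text
time: 19.7
tool_pos: [606.6, 47.3, 227.6]
tcp_rot: [-180.0, 0.1, 2.8]
ft_force: [-3.6, 1.5, -0.7]
finger_gap: 8.7
grip_force: 97.6
```

Emit:
servo_tool(plan=[[[0.002, 0, 0, 0, 0], [0.002, 0, 0, 0, 0], [0.002, 0, 0, 0, 0], [0, 0, 0, 0, 0]]])

```text
time: 20.1
tool_pos: [609.8, 47.4, 227.1]
tcp_rot: [-180.0, 0.5, 2.8]
ft_force: [-24.0, 1.3, 9.2]
finger_gap: 8.6
grip_force: 99.3
```

Emit:
servo_tool(plan=[[[-0.002, 0, 0, 0, 0], [0, 0, -0.003, 0, 0], [0, 0, -0.003, 0, 0], [0, 0, -0.003, 0, 0], [0, 0, -0.003, 0, 0], [0, 0, -0.002, 0, 0], [0, 0, -0.002, 0, 0], [0, 0, -0.001, 0, 0], [0, 0, 0, 0, 0]]])

```text
time: 21.0
tool_pos: [609.5, 47.1, 212.5]
tcp_rot: [180.0, 0.2, 2.8]
ft_force: [-20.0, -1.1, 15.4]
finger_gap: 8.7
grip_force: 100.5
```

Emit:
servo_tool(plan=[[[0, 0, -0.003, 0, 0], [0, 0, 0, 0, 0], [0, 0, 0.004, 0, 0], [-0.001, 0, 0.003, 0, 0], [0, 0, 0.002, 0, 0], [0, 0, 0, 0, 0]]])

```text
time: 21.6
tool_pos: [609.1, 47.1, 214.9]
tcp_rot: [180.0, 0.1, 2.8]
ft_force: [1.2, -0.4, -13.8]
finger_gap: 8.4
grip_force: 97.2
```

Emit:
servo_tool(plan=[[[0, 0, -0.002, 0, 0.04], [0, 0, 0, 0, 0.04], [0, 0, 0, 0, 0.04], [0, 0, 0.03, 0, 0.04], [0, 0, 0.035, 0, 0.04], [-0.02, 0, 0.035, 2, 0.04], [-0.049, 0, 0.005, 4, 0.04], [-0.049, 0, 0, 4.8, 0.04], [0, 0, 0, 0, 0.04], [0, 0, 0, 0, 0.04]]])

```text
time: 22.6
tool_pos: [491.3, 47.3, 321.3]
tcp_rot: [180.0, -0.2, 13.6]
ft_force: [2.0, 0.4, 0.2]
finger_gap: 40.1
grip_force: 0.0
```

```bash
python3 m.py | cut -c1-110; python3 - <<'E'
from ov import *
S=snaps(); print(sense()['tool_pos'],sense()['tcp_rot'])
L=[(BR,[660-4.9*k+1,-50+k*100,2.8],130) for k in(-1,0,1)]
o=draw(S,L,0,[(1,300,235,80,60,(800,600))]); cv2.imwrite("pics/l4.png",o[0])
E
```

```text
bracket px [363.1 214.9] pose [ 697.5 -164.8    2.2] grip [ 652.5 -166.5] cost 1.18
[493.1  47.1 320.7] [180.   -0.1  13.6]Traceback (most recent call last):
  File "m.py", line 12, in <module>
    lab=cv2.connectedComponents(mb[1])[1]; R=render(S[1],BR,p0)>.3; k=np.bincount(lab[R&(lab>0)]).argmax()
                                                                      ~~~~~~~~~~~~~~~~~~~~~~~~~~~~~~~~~~^^
ValueError: attempt to get argmax of an empty sequence
```

View pics/l4.png

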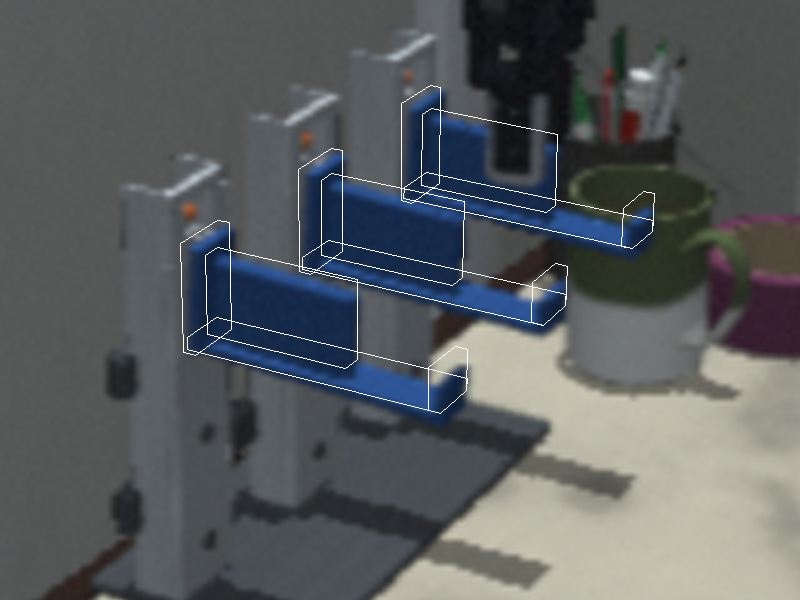

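All three brackets sit in their slots, level and sagging about 2 mm, with the orange catches visible above the necks. Now the caddies.

```bash
sed 's/^for m,c,st in comp("blue",300):/for m,c,st in []:/' m.py > mc.py; python3 mc.py | cut -c1-110
```

```text
yellow [409.3 291.8] 569 (array([ 449.9, -274.9,   15.3]), np.float64(0.6627077753760663))
```

```bash
python3 - <<'E'
from h import *
S=snaps()
for c,p in(("green",[545.3,246.3,.23]),("red",[412,262.8,.238])):
    for i in(0,1):
        m=mask(S[i],c); R=render(S[i],CA,p)>.5; print(c,i,(m[R]>0).mean(), cv2.connectedComponentsWithStats(m)[2][1:,[0,1,4]][lambda:0] if 0 else '')
        st=cv2.connectedComponentsWithStats(m); print([(k.round(),a[4]) for k,a in zip(st[3][1:],st[2][1:]) if a[4]>80])
    print(fit(S[1:],[mask(S[1],c)],CA,p))
E
```

```text
green 0 0.0 
[]
green 1 0.6644649933949802 
[(array([251., 347.]), np.int32(1007))]
(array([544.5, 247.2,  16.3]), np.float64(0.32606236403190725))
red 0 0.029116465863453816 
[(array([292., 359.]), np.int32(160)), (array([248., 372.]), np.int32(129))]
red 1 0.6411901983663943 
[(array([419., 318.]), np.int32(158)), (array([417., 342.]), np.int32(85)), (array([306., 376.]), np.int32(1099))]
(array([410.6, 265.1,  16.5]), np.float64(0.34940414471634684))
```

Emit:
servo_tool(plan=[[[-0.0162, 0.0431, 0, 0, 0.045], [-0.0162, 0.0431, 0, 0, 0.045], [-0.0162, 0.0431, 0, 0, 0.045], [-0.0162, 0.0431, 0, 0, 0.045], [-0.0162, 0.0431, 0, 0, 0.045], [0, 0, -0.04, 0, 0.045], [0, 0, -0.04, 0, 0.045], [0, 0, -0.02, 0, 0.045], [0, 0, 0, 0, 0.045], [0, 0, 0, 0, 0.045]]])

```text
time: 24.0
tool_pos: [411.1, 262.8, 220.3]
tcp_rot: [180.0, 0.0, 13.6]
ft_force: [-0.5, 0.9, 1.0]
finger_gap: 44.8
grip_force: 0.0
```

```bash
python3 - <<'E'
from ov import *
S=snaps(); print(sense()['tool_pos'],sense()['tcp_rot'])
HD=[box(-10,10,-32,32,85,89),box(-13,13,-7,7,89,125)]
o=draw(S,[(CA+HD,[412,262.8,13.6],0)],0,[(1,305,340,50,50,(600,600))]); cv2.imwrite("pics/l5.png",o[0])
E
```

```text
[412.  263.1 221.9] [-180.    -0.2   13.6]
```

View pics/l5.png

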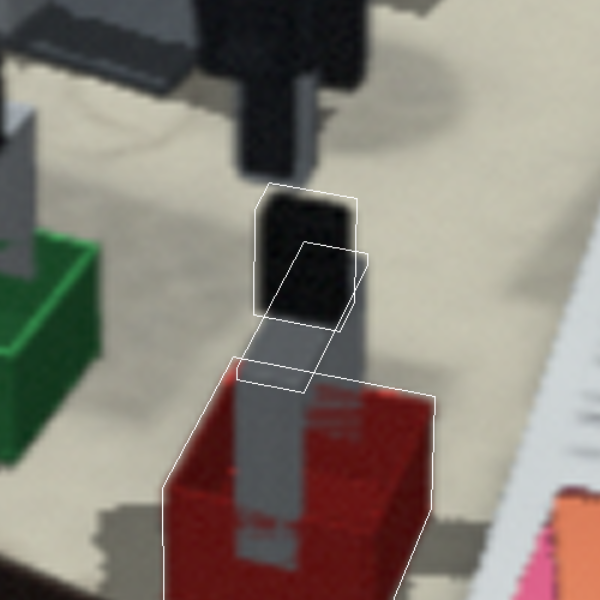

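The fingers are above the black tab and the model outline lies on the red caddy. I descend and grip.

Emit:
servo_tool(plan=[[[0, 0, -0.03, 0, 0.045], [0, 0, -0.02, 0, 0.045], [0, 0, -0.004, 0, 0.045], [0, 0, 0, 0, 0.045], [0, 0, 0, 0, 0], [0, 0, 0, 0, 0], [0, 0, 0, 0, 0], [0, 0, 0, 0, 0]]], force=80)

```text
time: 24.9
tool_pos: [411.7, 263.2, 167.5]
tcp_rot: [-180.0, -0.2, 13.6]
ft_force: [-0.7, -0.8, 6.7]
finger_gap: 12.5
grip_force: 80.2
```

Emit:
servo_tool(plan=[[[0, 0, 0.035, 0, 0], [0, 0, 0.0385, 0, 0], [0.006, -0.0459, 0, -1.6, 0], [0.007, -0.0459, 0, -2, 0], [0.007, -0.0459, 0, -2, 0], [0.007, -0.0459, 0, -2, 0], [0.007, -0.0459, 0, -1.6, 0], [0.007, -0.0459, 0, -1.6, 0], [0.007, -0.0459, 0, 0, 0], [0, 0, 0, 0, 0]]])

```text
time: 25.9
tool_pos: [459.1, -63.6, 239.8]
tcp_rot: [179.9, -0.0, 2.5]
ft_force: [-1.1, 1.2, -1.2]
finger_gap: 12.9
grip_force: 79.4
```

Emit:
servo_tool(plan=[[[0.02, 0, 0, 0, 0], [0.021, 0, 0, 0, 0], [0, 0, 0, 0, 0], [0, 0, 0, 0, 0], [0, 0, 0, 0, 0]]])

```text
time: 26.4
tool_pos: [499.2, -58.1, 239.2]
tcp_rot: [-180.0, 0.1, 2.8]
ft_force: [0.6, -0.0, -1.2]
finger_gap: 13.0
grip_force: 79.3
```

```bash
cat > cl.py <<'E'
import sys
from ov import *
S=snaps(); q=sense(); p=q["tool_pos"]; print(p,q["tcp_rot"],q["ft_force"])
HD=[box(-10,10,-32,32,85,89),box(-13,13,-7,7,89,125)]
z=p[2]-float(sys.argv[2]); c=proj(S[1],[[p[0],p[1],z+60]])[0].astype(int)
o=draw(S,[(CA+HD,[p[0],p[1],q["tcp_rot"][2]],z)],0,[(1,c[0],c[1],60,60,(600,600))]); cv2.imwrite(sys.argv[1],o[0])
E
python3 cl.py pics/l6.png 167.5
```

```text
[499.2 -58.3 239.4] [-180.     0.     2.8] [-0.6  0.4 -1.2]
```

View pics/l6.png

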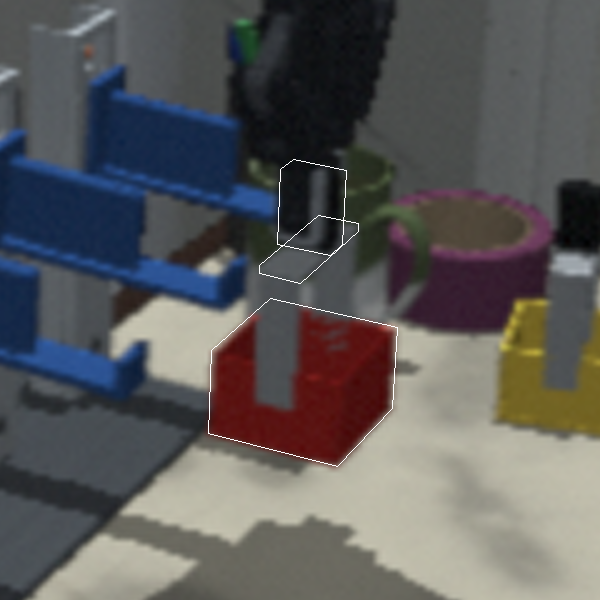

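The red caddy is held upright and on its outline, in front of bracket 2. I thread the arm through the handle.

Emit:
servo_tool(plan=[[[0, 0, 0.001, 0, 0], [0.012, 0.0006, 0, 0, 0], [0.012, 0.0006, 0, 0, 0], [0.012, 0.0006, 0, 0, 0], [0.012, 0.0006, 0, 0, 0], [0.01, 0.0006, 0, 0, 0], [0.006, 0.0003, 0, 0, 0], [0, 0, 0, 0, 0], [0, 0, 0, 0, 0]]])

```text
time: 27.4
tool_pos: [563.5, -55.3, 240.3]
tcp_rot: [-180.0, 0.0, 2.8]
ft_force: [0.7, -0.1, -1.1]
finger_gap: 12.7
grip_force: 79.4
```

Emit:
servo_tool(plan=[[[0, 0, -0.008, 0, 0], [0, 0, -0.008, 0, 0], [0, 0, -0.004, 0, 0], [0, 0, -0.002, 0, 0], [0, 0, -0.002, 0, 0], [0, 0, 0, 0, 0], [0, 0, 0, 0, 0]]])

```text
time: 28.1
tool_pos: [563.9, -55.3, 216.6]
tcp_rot: [180.0, -0.0, 2.8]
ft_force: [0.6, -0.4, -2.0]
finger_gap: 12.7
grip_force: 79.4
```

Emit:
servo_tool(plan=[[[0, 0, -0.0015, 0, 0], [0, 0, 0, 0, 0], [0, 0, -0.0015, 0, 0], [0, 0, 0, 0, 0]]])

```text
time: 28.5
tool_pos: [564.1, -55.4, 213.8]
tcp_rot: [180.0, -0.0, 2.8]
ft_force: [-0.5, 0.5, 0.8]
finger_gap: 12.8
grip_force: 79.8
```

Emit:
servo_tool(plan=[[[0, 0, -0.0005, 0, 0.016], [0, 0, 0, 0, 0.02], [0, 0, 0, 0, 0.03], [0, 0, 0, 0, 0.03], [0, 0, 0.005, 0, 0.03], [0, 0, 0.02, 0, 0.03], [0, 0, 0.04, 0, 0.03], [0, 0, 0.045, 0, 0.03], [0, 0, 0, 0, 0.03], [0, 0, 0, 0, 0.03]]])

```text
time: 29.5
tool_pos: [564.6, -55.4, 325.3]
tcp_rot: [179.9, -0.2, 2.8]
ft_force: [-0.2, 0.9, -0.9]
finger_gap: 30.2
grip_force: 0.0
```

```bash
python3 cl.py pics/l7.png 280; python3 - <<'E'
from h import *
S=snaps()
for c,p in(("green",[545.3,246.3,.23]),("yellow",[449.8,-274.7,.27])):
    print(c,fit(S[1:],[mask(S[1],c)],CA,p), [(k.round(),a[4]) for k,a in zip(*[v[1:] for v in (lambda q:(q[3],q[2]))(cv2.connectedComponentsWithStats(mask(S[0],c)))]) if a[4]>80])
E
```

```text
[563.4 -55.2 322. ] [-180.     0.1    2.8] [-0.5 -0.5  0.3]
green (array([545.2, 247.5,  14.2]), np.float64(0.32667105170059807)) [(array([187., 254.]), np.int32(347))]
yellow (array([ 449.8, -274.2,   17.1]), np.float64(0.2742236345629203)) [(array([6., 9.]), np.int32(163)), (array([409., 292.]), np.int32(568))]
```

View pics/l7.png

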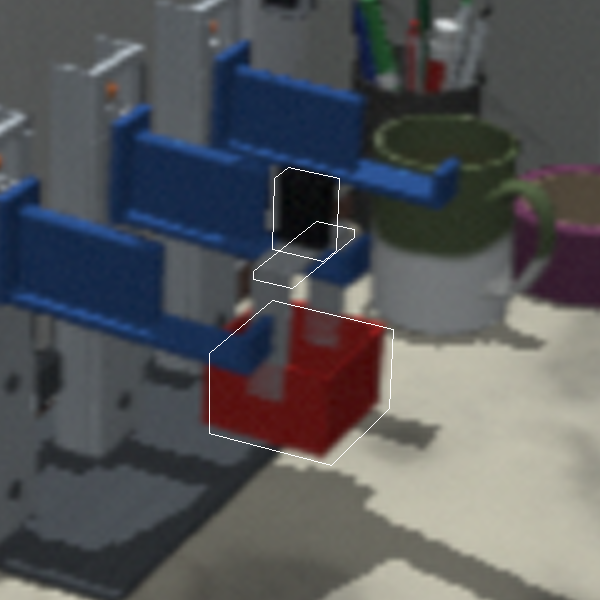

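The red caddy hangs upright on the middle bracket. Green is unmoved and is next.

Emit:
servo_tool(plan=[[[-0.002, 0.0431, 0, 0, 0.045], [-0.003, 0.0431, 0, 2, 0.045], [-0.003, 0.0431, 0, 2, 0.045], [-0.003, 0.0431, 0, 2, 0.045], [-0.003, 0.0431, 0, 2, 0.045], [-0.002, 0.0431, 0, 1.7, 0.045], [-0.002, 0.0431, 0, 1, 0.045], [0, 0, -0.05, 0, 0.045], [0, 0, -0.05, 0, 0.045], [0, 0, 0, 0, 0.045]]])

```text
time: 30.7
tool_pos: [540.5, 245.1, 212.9]
tcp_rot: [179.9, 1.0, 13.6]
ft_force: [-0.9, -0.1, -1.0]
finger_gap: 45.2
grip_force: 0.0
```

Emit:
servo_tool(plan=[[[0, 0, 0, 0, 0.045], [0, 0, 0, 0, 0.045], [0, 0, 0, 0, 0.045]]])

```text
time: 31.0
tool_pos: [547.6, 246.6, 226.6]
tcp_rot: [-180.0, -0.3, 13.5]
ft_force: [0.4, -0.3, 0.4]
finger_gap: 45.0
grip_force: 0.0
```

Emit:
servo_tool(plan=[[[-0.001, 0, -0.03, 0, 0.045], [0, 0, -0.02, 0, 0.045], [0, 0, -0.005, 0, 0.045], [0, 0, 0, 0, 0.045], [0, 0, 0, 0, 0.045], [0, 0, 0, 0, 0], [0, 0, 0, 0, 0], [0, 0, 0, 0, 0], [0, 0, 0, 0, 0]]])

```text
time: 31.9
tool_pos: [545.6, 246.7, 169.2]
tcp_rot: [-180.0, -0.1, 13.5]
ft_force: [1.1, 0.0, 5.8]
finger_gap: 12.5
grip_force: 79.0
```

Emit:
servo_tool(plan=[[[0, 0, 0.035, 0, 0], [0, 0, 0.0375, 0, 0], [-0.03, -0.03, 0, -1.7, 0], [-0.03, -0.035, 0, -2, 0], [-0.0256, -0.035, 0, -2, 0], [0, -0.035, 0, -2, 0], [0, -0.035, 0, -2, 0], [0, -0.035, 0, -1, 0], [0, 0, 0, 0, 0], [0, 0, 0, 0, 0]]])

```text
time: 32.9
tool_pos: [459.0, 40.9, 240.2]
tcp_rot: [-180.0, 0.0, 2.7]
ft_force: [-0.1, 0.5, -1.4]
finger_gap: 12.9
grip_force: 78.6
```

Emit:
servo_tool(plan=[[[0.018, 0, 0, 0, 0], [0.018, 0, 0, 0, 0], [0, 0, 0, 0, 0], [0, 0, 0, 0, 0], [0, 0, 0, 0, 0]]])

```text
time: 33.4
tool_pos: [494.5, 42.1, 239.9]
tcp_rot: [-180.0, 0.1, 2.9]
ft_force: [-0.2, 0.7, -1.0]
finger_gap: 12.4
grip_force: 78.7
```

```bash
python3 - <<'E'
from h import *
S=snaps(); q=sense(); p=q["tool_pos"]; print(p)
for dz in(-4,0,4): print(dz,fit(S[1:],[mask(S[1],"green")],CA,[p[0],p[1],.05],p[2]-169.2+dz))
E
```

```text
[494.6  41.8 240.2]
-4 (array([497.7,  37.2,   6.3]), np.float64(0.31158188703728495))
0 (array([494.5,  44.2,   8. ]), np.float64(0.3165020919329179))
4 (array([492.1,  48.3,   9.2]), np.float64(0.3227249569034706))
```

Emit:
servo_tool(plan=[[[0, 0, 0.0015, 0, 0], [0.012, 0.0004, 0, 0, 0], [0.012, 0.0004, 0, 0, 0], [0.012, 0.0004, 0, 0, 0], [0.012, 0.0004, 0, 0, 0], [0.01, 0.0004, 0, 0, 0], [0.006, 0, 0, 0, 0], [0, 0, 0, 0, 0], [0, 0, 0, 0, 0]]])

```text
time: 34.4
tool_pos: [558.9, 43.4, 241.8]
tcp_rot: [-180.0, 0.0, 2.8]
ft_force: [-0.4, -0.1, -2.5]
finger_gap: 12.6
grip_force: 78.7
```

Emit:
servo_tool(plan=[[[0, 0.001, -0.008, 0, 0], [0, 0, -0.008, 0, 0], [0, 0, -0.005, 0, 0], [0, 0, -0.003, 0, 0], [0, 0, 0, 0, 0], [0, 0, 0, 0, 0]]])

```text
time: 35.0
tool_pos: [559.2, 44.4, 218.0]
tcp_rot: [-180.0, -0.0, 2.8]
ft_force: [0.2, 0.5, -0.8]
finger_gap: 12.6
grip_force: 78.7
```

Emit:
servo_tool(plan=[[[0, 0, -0.0015, 0, 0], [0, 0, 0, 0, 0], [0, 0, -0.0015, 0, 0], [0, 0, 0, 0, 0]]])

```text
time: 35.4
tool_pos: [559.5, 44.4, 215.3]
tcp_rot: [180.0, -0.1, 2.8]
ft_force: [-1.2, -0.0, 1.4]
finger_gap: 12.3
grip_force: 79.0
```

Contact. I release and retreat upward.

Emit:
servo_tool(plan=[[[0, 0, 0, 0, 0.016], [0, 0, 0, 0, 0.02], [0, 0, 0, 0, 0.03], [0, 0, 0, 0, 0.03], [0, 0, 0.005, 0, 0.03], [0, 0, 0.02, 0, 0.03], [0, 0, 0.04, 0, 0.03], [0, 0, 0.045, 0, 0.03], [0, 0, 0, 0, 0.03], [0, 0, 0, 0, 0.03]]])

```text
time: 36.4
tool_pos: [560.0, 44.4, 327.2]
tcp_rot: [180.0, -0.2, 2.8]
ft_force: [-0.3, 0.0, -0.9]
finger_gap: 30.1
grip_force: 0.0
```

```bash
python3 - <<'E'
from h import *
S=snaps(); print(sense()["tool_pos"])
for c,p,z in(("green",[559,44.4,.05],47),("red",[564,-55.3,.05],47),("yellow",[449.8,-274.7,.27],0)):
    m=mask(S[1],c); print(c,fit(S[1:],[m],CA,p,z)); print((m[render(S[1],CA,p,4,z)>.5]>0).mean(), [(k.round(),a[4]) for k,a in zip(*[v[1:] for v in (lambda q:(q[3],q[2]))(cv2.connectedComponentsWithStats(mask(S[0],c)))]) if a[4]>80])
E
```

```text
[558.8  44.4 324.1]
green (array([560.6,  48.2,   6.7]), np.float64(0.32055916387254435))
0.6520947176684881 []
red (array([557. , -52.9,  28.9]), np.float64(0.5467180108682904))
0.3959007551240561 [(array([317., 245.]), np.int32(231)), (array([292., 359.]), np.int32(156))]
yellow (array([ 449.5, -274. ,   16.8]), np.float64(0.2728924219240547))
0.7269938650306749 [(array([6., 9.]), np.int32(167)), (array([409., 292.]), np.int32(565))]
```

Emit:
servo_tool(plan=[[[-0.0136, -0.0399, 0, 1, 0.045], [-0.0136, -0.0399, 0, 1.7, 0.045], [-0.0136, -0.0399, 0, 2, 0.045], [-0.0136, -0.0399, 0, 2, 0.045], [-0.0136, -0.0399, 0, 2, 0.045], [-0.0136, -0.0399, 0, 2, 0.045], [-0.0136, -0.0399, 0, 2, 0.045], [-0.0136, -0.0399, 0, 0, 0.045], [0, 0, 0, 0, 0.045], [0, 0, 0, 0, 0.045]]])

```text
time: 37.5
tool_pos: [449.5, -275.1, 323.1]
tcp_rot: [-179.8, 0.1, 15.4]
ft_force: [0.2, 0.8, 0.8]
finger_gap: 45.0
grip_force: 0.0
```

```bash
python3 - <<'E'
from ov import *
S=snaps(); q=sense(); print(q["tool_pos"],q["joint_pos"])
for c,p,z in(("green",[559,44.4,.05],47),("yellow",[449.8,-274.7,.27],0)):
    m=[mask(s,c) for s in S]; print(c,[(a[render(s,CA,p,4,z)>.5]>0).mean().round(2) for s,a in zip(S,m)],fit(S[1:],m[1:],CA,p,z))
HD=[box(-10,10,-32,32,85,89),box(-13,13,-7,7,89,125)]
o=draw(S,[(CA+HD,[449.8,-274.7,15.5],0)],0,[(1,370,230,110,120,(550,600)),(1,398,225,25,60,(250,600))]); cv2.imwrite("pics/l8.png",np.hstack(o))
E
```

```text
[ 450.4 -273.8  323.8] [-36.9  -4.2  95.1   0.   89.2  37.6]
green [np.float64(0.26), np.float64(0.66)] (array([561.7,  46.3,   3.5]), np.float64(0.31990440916343577))
yellow [np.float64(0.49), np.float64(0.73)] (array([ 449.9, -273.8,   16.5]), np.float64(0.26992256717722163))
```

Emit:
servo_tool(plan=[[[0, 0, -0.04, 0, 0.045], [0, 0, -0.03, 0, 0.045], [0, 0, -0.02, 0, 0.045], [0, 0, -0.01, 0, 0.045], [0, 0, 0, 0, 0.045], [0, 0, 0, 0, 0.045], [0, 0, 0, 0, 0.045]]])

```text
time: 38.3
tool_pos: [451.3, -275.1, 226.7]
tcp_rot: [179.9, -0.1, 15.5]
ft_force: [-0.2, -0.4, 0.3]
finger_gap: 45.0
grip_force: 0.0
```

Emit:
servo_tool(plan=[[[-0.001, 0, -0.03, 0, 0.045], [0, 0, -0.02, 0, 0.045], [0, 0, -0.008, 0, 0.045], [0, 0, 0, 0, 0.045], [0, 0, 0, 0, 0.045], [0, 0, 0, 0, 0], [0, 0, 0, 0, 0], [0, 0, 0, 0, 0], [0, 0, 0, 0, 0]]])

```text
time: 39.2
tool_pos: [450.2, -275.4, 168.3]
tcp_rot: [179.9, -0.1, 15.5]
ft_force: [-0.4, 0.1, 5.7]
finger_gap: 12.9
grip_force: 78.7
```

Emit:
servo_tool(plan=[[[0, 0, 0.035, 0, 0], [0, 0, 0.0375, 0, 0], [0.003, 0.03, 0, -2.5, 0], [0.004, 0.03, 0, -3, 0], [0.004, 0.03, 0, -3, 0], [0.004, 0.0275, 0, -3, 0], [0, 0, 0, -1.2, 0], [0.02, 0, 0, 0, 0], [0.021, 0, 0, 0, 0], [0, 0, 0, 0, 0]]])

```text
time: 40.2
tool_pos: [506.8, -157.7, 239.3]
tcp_rot: [180.0, -0.0, 2.9]
ft_force: [-1.0, -0.0, -1.0]
finger_gap: 12.4
grip_force: 78.5
```

Emit:
servo_tool(plan=[[[0, 0, 0, 0, 0], [0, 0, 0, 0, 0], [0, 0, 0, 0, 0]]])

```text
time: 40.5
tool_pos: [504.8, -157.5, 239.3]
tcp_rot: [-180.0, 0.0, 2.8]
ft_force: [0.1, -0.2, -0.8]
finger_gap: 12.9
grip_force: 78.5
```

Emit:
servo_tool(plan=[[[0, 0, 0.002, 0, 0], [0.012, 0.0005, 0, 0, 0], [0.012, 0.0005, 0, 0, 0], [0.012, 0.0005, 0, 0, 0], [0.012, 0.0005, 0, 0, 0], [0.01, 0.0005, 0, 0, 0], [0.0055, 0, 0, 0, 0], [0, 0, 0, 0, 0], [0, 0, 0, 0, 0]]])

```text
time: 41.4
tool_pos: [568.6, -154.8, 241.3]
tcp_rot: [-180.0, 0.0, 2.8]
ft_force: [-0.2, 0.5, -1.2]
finger_gap: 12.7
grip_force: 78.5
```

Emit:
servo_tool(plan=[[[0, 0, -0.008, 0, 0], [0, 0, -0.008, 0, 0], [0, 0, -0.005, 0, 0], [0, 0, -0.003, 0, 0], [0, 0, 0, 0, 0], [0, 0, 0, 0, 0]]])

```text
time: 42.0
tool_pos: [568.9, -154.8, 217.4]
tcp_rot: [180.0, -0.0, 2.8]
ft_force: [-0.6, 0.5, -1.3]
finger_gap: 12.8
grip_force: 78.5
```

Emit:
servo_tool(plan=[[[0, 0, -0.0015, 0, 0], [0, 0, 0, 0, 0], [0, 0, -0.0015, 0, 0], [0, 0, 0, 0, 0]]])

```text
time: 42.4
tool_pos: [569.1, -154.8, 214.7]
tcp_rot: [180.0, -0.0, 2.8]
ft_force: [-0.1, 0.1, 0.4]
finger_gap: 12.8
grip_force: 78.8
```

Emit:
servo_tool(plan=[[[0, 0, -0.0007, 0, 0], [0, 0, 0, 0, 0.016], [0, 0, 0, 0, 0.03], [0, 0, 0, 0, 0.03], [0, 0, 0.005, 0, 0.03], [0, 0, 0.02, 0, 0.03], [0, 0, 0.04, 0, 0.03], [0, 0, 0.045, 0, 0.03], [-0.04, 0, 0.01, 0, 0.03], [-0.04, 0, 0, 0, 0.03]]])

```text
time: 43.4
tool_pos: [489.6, -155.2, 337.4]
tcp_rot: [179.9, -0.3, 2.9]
ft_force: [0.3, 0.0, 1.7]
finger_gap: 29.8
grip_force: 0.0
```

Emit:
servo_tool(plan=[[[-0.04, 0, 0.03, 0, 0.03], [0, 0, 0.05, 0, 0.03], [0, 0, 0.05, 0, 0.03], [0, 0, 0, 0, 0.03], [0, 0, 0, 0, 0.03], [0, 0, 0, 0, 0.03], [0, 0, 0, 0, 0.03], [0, 0, 0, 0, 0.03]]])

```text
time: 44.2
tool_pos: [448.7, -154.7, 462.2]
tcp_rot: [-179.9, 0.1, 2.8]
ft_force: [-0.8, 0.5, -0.1]
finger_gap: 30.0
grip_force: 0.0
```

```bash
python3 - <<'E'
from ov import *
S=snaps()
L=[(CA,[568.5-4.9*k,-155+99.9*k,2.8],46) for k in(0,1,2)]
o=draw(S,L,0,[(1,310,245,80,60,(800,600))]); cv2.imwrite("pics/l9.png",o[0]); print(sense()["tool_pos"])
E
```

```text
[ 448.8 -154.7  462.7]
```

View pics/l9.png

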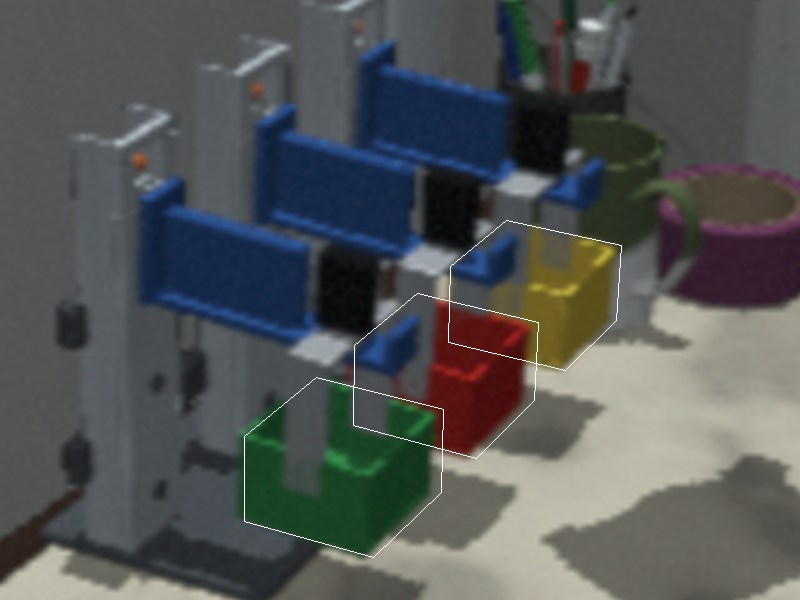

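All three brackets are locked. The green, red and yellow caddies each hang upright on their own bracket (near (340,480), (475,380) and (570,300) in the crop), and the mug and tape look untouched. I wait a moment for things to settle, then hand in.

Emit:
servo_tool(plan=[[[0, 0, 0, 0, 0.03], [0, 0, 0, 0, 0.03], [0, 0, 0, 0, 0.03], [0, 0, 0, 0, 0.03], [0, 0, 0, 0, 0.03], [0, 0, 0, 0, 0.03], [0, 0, 0, 0, 0.03], [0, 0, 0, 0, 0.03], [0, 0, 0, 0, 0.03], [0, 0, 0, 0, 0.03]]])

```text
time: 45.3
tool_pos: [448.9, -154.8, 463.7]
tcp_rot: [180.0, -0.0, 2.8]
ft_force: [0.2, -0.2, -0.2]
finger_gap: 30.3
grip_force: 0.0
```

```bash
python3 -c "
from bench import r
print(r.hand_in())"
```

```text
the job is handed in; nothing more can be done
None
```

Job handed in at about 45 s: all three brackets are locked (each held against a 12–15 N upward pull) and the green, red and yellow caddies hang upright on brackets 1, 2 and 3; the arm stayed clear of the mug, tape roll and thread spool; no verdict was returned.

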